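# Slide the glass ramekin into its bay

### The job

Draw the white shutter plate straight up out of the mouth of the bottom tier's bay and stand it in the empty slot of the wooden rack. Then slide the glass ramekin along the sideboard into the bay until it rests against the sprung stop at the back: it is thin glass, so push it gently, never squeeze, knock, tip or lift it, and do not ram the stop to its end. Leave the mallet and the tent pegs where they lie.

Things in the scene. Friction and masses are not known exactly. Their poses are not given: they have to be found in the camera images.
- tiers: Fixed white tray stack. The lowest tier has a floorless, open-topped bay on the bare sideboard. Origin on the sideboard, middle of the bay's mouth where the shutter stands; +x leads into the bay, y across, z up. Side walls 48 mm high, inner faces at y = +-62 mm, from x = -30 mm. At x = 0 rib pairs (48 mm high) form 7 mm slots, 107 mm clear between them. Upper trays from x = 175 mm, 175 mm high.
- stop_face (a point): Middle of the front face of the stop, a white plate 84 mm wide (y) and 34 mm high across the back of the bay; with the spring relaxed the face is at x = 115 mm of the tiers frame, 22 mm above the sideboard.
- stop (a joint): How far the sprung stop is pushed in: 0 relaxed, 0.025 m at its hard end; the spring gives 120 N/m (3 N at full travel).
- shutter: Loose white polypropylene plate, 120 mm wide (its y), 85 mm high, 4 mm thick (its x), with a grip rib on top: 10 mm thick, 70 mm long (y), from 80 to 95 mm high. 55 g. Origin at the middle of its lower edge, z up along the plate. At the start it stands on the sideboard in the slots of the bay's mouth.
- rack: Fixed wooden rack 150 mm long (its x). Origin on the sideboard under the middle of the empty slot. The slot runs along x, is open at both ends, 22 mm wide (y = +-11 mm), its floor 6 mm and its walls 50 mm above the sideboard, the walls 5 mm thick. The rest of the rack, towards -y to -76 mm, is filled with coasters up to 56 mm high.
- ramekin: Small straight-sided clear glass ramekin, 72 mm outer diameter, 48 mm high, wall 4 mm, about 0.18 kg, standing upright on the sideboard. Origin at the centre of its underside.
- mallet: Red aluminium mallet lying down, 240 mm long along its x, head (40 mm thick, 80 mm across) at x = +110 mm, handle end at -122 mm. Origin on the sideboard under the middle. Not to be moved.
- green_peg1: Green plastic tent peg lying flat, 155 mm long along its x, 11 mm high, head 34 mm across at its -x end. Origin under its middle. Not to be moved.
- green_peg2: Green plastic tent peg lying flat, 155 mm long along its x, 11 mm high, head 34 mm across at its -x end. Origin under its middle. Not to be moved.
- green_peg3: Green plastic tent peg lying flat, 155 mm long along its x, 11 mm high, head 34 mm across at its -x end. Origin under its middle. Not to be moved.
- green_peg4: Green plastic tent peg lying flat, 155 mm long along its x, 11 mm high, head 34 mm across at its -x end. Origin under its middle. Not to be moved.
- steel_peg1: Stainless wire tent peg lying flat, 175 mm long along its x, wire 6 mm, hook 29 mm across at its -x end. Origin under its middle. Not to be moved.
- steel_peg2: Stainless wire tent peg lying flat, 175 mm long along its x, wire 6 mm, hook 29 mm across at its -x end. Origin under its middle. Not to be moved.
Mind the look-alikes: they are no part of the job. Of the things like the shutter, leave any that is turquoise; of the rest the smaller one is meant. Several things look just like the ramekin: the one meant starts farthest to the robot's left.

How it is judged:
By the outcome, as a careful person would: the job done as asked, in the order asked, and still so for the second after the job is handed in, with the robot touching nothing.
It also fails if it takes over 64 s, if anything falls off the work surface, if the arm or the gripper's body presses on something with over 40 N, if the wrist force passes 120 N, or if a joint passes its speed limit or range.

### The arm

A 6-joint arm with a two-finger parallel gripper is mounted at the origin on the work surface. World frame = base frame: x ahead of the robot, y to its left, z up, the work surface at z = 0. Lengths are in m, angles in rad, forces in N, time in s.
With the tool pointing down it reaches from about 0.35 to 1 m from the base axis. Payload 7.1 kg.
Tool frame: the origin (TCP) lies at the very end of the fingers, on their centre line; the grasp point (between the pads) lies 19 mm behind it (bot.grip_point_offset is the distance from the TCP to the grasp point, in m); z points along the fingers, y is the line along which they close (so a half turn about z gives the same grasp; the last joint's range is limited). The gripper opens to 85 mm and grips with 20 to 120 N. Pads are 22 mm wide; open, the fingers measure 114 mm over their backs; the gripper's body (76 mm by 85 mm) begins 54 mm behind the grasp point. The pads swing forward as they close: fully open they stand 13 mm farther back than shut.
Start: joints at [-1.271, 0.423, 1.63, -0, 1.089, -0.019], TCP at [0.196, -0.593, 0.202] pointing down, gripper open.
Joint ranges: [-3, 3], [-0.9, 2.11], [0.09, 2.58], [-1.31, 4.45], [0.11, 2.69], [-2.54, 2.54]. Speed limits (rad/s): [2.39, 2.39, 3.01, 3.14, 3.14, 3.14].

### API

Orientations are given as [roll, pitch, yaw] about the fixed x, y, z axes, in that order (R = Rz(yaw) Ry(pitch) Rx(roll)).
In Python, from rig import bot gives the robot as it stands.
- The arm moves only by the tool send_rows, never from a script. Its argument "moves" is a list of rows, each a list of 7 numbers: the shift along the tool's x, y, z in m, then the turn, a rotation vector about the tool's x, y, z in degrees, then the opening, from 0 (shut) to 1 (fully open). In form: [[x, y, z, wx, wy, wz, jaw], ...]. A call has exactly 10 rows; each row shifts and turns the commanded pose from where the row before left it, along the tool's axes as they then stand; what a row does not reach is not made up. A row lasts 1/8 s, in which the tool goes at most 62.5 mm and 10.7 degrees, less where a joint would pass 70% of its speed; a pose out of reach is approached as far as the arm can. A call is refused whole if a number of a shift passes 0.0625 or a number of a turn 10.7, either way. A call with a gripper value outside its range is refused whole. The fingers move at their own pace and stop on an object; "newtons" is the grip in N (left out, the last holds). Time passes only in rows, so rows that do not move let the fingers close, or fill a call up. It gives the time, the measured TCP pose, the force, the opening and the grip force at its end, in the units of the state.
- bot.sense(): the state, without advancing time (a new reading comes with each control period).
- bot.grab_frame(name): name is "side" or "top"; returns (picture, depth): 384x512x3 uint8, blue, green, red; 384x512 float32, m along the optical axis (not along the pixel's ray), 0 where there is no reading.
- bot.calibration(name): a dict with "fx", "fy", "cx", "cy" (pixels), "k1" (the pictures are not rectified: a ray, as slopes to the right and down, at radius r is drawn at 1 + k1 r^2 times it, then the intrinsics apply), "extrinsics" (4x4, takes a point from camera to world coordinates). Camera axes: x right, y down, z forward; pixel columns grow to the right and rows downward; lengths in m; the calibration is good to about 2 mm. A picture is of the moment at which its call begins. calibration takes no time and is no camera call.
- bot.job_done(): hands the job in; it is judged then, once.
The state is a dict: "time_s": time; "joint_pos": joint angles; "qd": joint speeds; "joint_efforts": joint torques, N m; "tool_pos": TCP position; "orientation": TCP orientation; "wrist_force": force on the tool from outside, world axes, zero at the start; "wrist_torque": the same for the moment, N m; "grip_width": finger opening in m; "gripper_force": force on a finger pad.
Only numpy, scipy, OpenCV 4.12 (cv2) and the standard library are available. Lean on these libraries where they do the work, as an engineer would, in place of code of your own. Each camera call takes 0.05 s, during which the arm holds its last target. There are 200 camera calls.

## Working session

There is one attempt and no reset: what is moved stays moved. The work goes in short steps, Python scripts to look and compute and a tool call to move; the robot and the scene stay as the last step left them, time stands still between calls to the robot, and variables do not carry over. Pictures are saved under pics/ and viewed, at most 10 in all, crops included, and the job is handed in when it is done.

Besides the shell and the picture viewer there is one more tool, called after ">>>" as a command line: name --pt "numbers of a row" for each row, then --argument value for the rest. send_rows: Moves the arm, as the interface text tells. Its arguments: {"type":"object","properties":{"moves":{"type":"array"},"newtons":{"type":"number"}},"required":["moves"]}

```bash
ls; mkdir -p pics
cat > h.py <<'E'
import numpy as np, cv2
from rig import bot
def grab(n,tag):
    p,d=bot.grab_frame(n); np.savez(f'pics/{tag}.npz',p=p,d=d); cv2.imwrite(f'pics/{tag}.png',p); return p,d
def load(tag):
    z=np.load(f'pics/{tag}.npz'); return z['p'],z['d']
def world(n,d,C=None):
    c=C or bot.calibration(n); h,w=d.shape
    u,v=np.meshgrid(np.arange(w),np.arange(h))
    K=np.array([[c['fx'],0,c['cx']],[0,c['fy'],c['cy']],[0,0,1]],float)
    q=cv2.undistortPoints(np.stack([u,v],-1).reshape(-1,1,2).astype(float),K,np.array([c['k1'],0,0,0.])).reshape(h,w,2)
    P=np.concatenate([q*d[...,None],d[...,None]],-1); E=np.array(c['extrinsics'])
    W=P@E[:3,:3].T+E[:3,3]; W[d==0]=np.nan; return W
E
python3 - <<'E'
from h import *
for n in('side','top'):
    p,d=grab(n,n+'0'); print(n,bot.calibration(n))
    cv2.imwrite(f'pics/{n}0b.png',cv2.resize(p,(768,576)))
print(bot.sense())
E
```

```text
pics
side {'fx': 406.329144135898, 'fy': 406.329144135898, 'cx': 257.15383715047227, 'cy': 195.76744421422865, 'k1': -0.0613206062170154, 'extrinsics': array([[-0.91825211, -0.26888209,  0.29071548,  0.17995749],
       [-0.39582293,  0.60150032, -0.69391756,  0.88787167],
       [ 0.01171655, -0.75226311, -0.65875863,  0.8472685 ],
       [ 0.        ,  0.        ,  0.        ,  1.        ]])}
top {'fx': 349.30080929695254, 'fy': 349.30080929695254, 'cx': 252.91544172441323, 'cy': 189.19703018079483, 'k1': 0.022651342056504112, 'extrinsics': array([[ 0.02632935, -0.98907508,  0.14504224,  0.36127912],
       [-0.99951554, -0.02845601, -0.01260691,  0.06769809],
       [ 0.01659651, -0.14464004, -0.98934514,  1.1157143 ],
       [ 0.        ,  0.        ,  0.        ,  1.        ]])}
{'time_s': 0.1, 'joint_pos': array([-1.27097827e+00,  4.23783406e-01,  1.63061551e+00, -1.67160470e-05,
        1.08858666e+00, -1.89868762e-02]), 'qd': array([ 0.00047649, -0.00252462, -0.00356765, -0.00054143, -0.00203471,
        0.00036118]), 'joint_efforts': array([ 2.92191971e-04, -5.58428049e+01, -2.82446069e+01, -3.19104367e-05,
        3.00542873e-03, -7.09225276e-06]), 'tool_pos': array([ 0.19576469, -0.592987  ,  0.20121083]), 'orientation': array([-3.14019970e+00, -1.16492195e-05,  3.18812684e-01]), 'wrist_force': array([-0.63335675,  0.57777528,  0.78844649]), 'wrist_torque': array([-0.02015279, -0.0126515 ,  0.0510213 ]), 'gripper_force': 0.0, 'grip_width': 0.08542958023860737}
```

View pics/top0b.png

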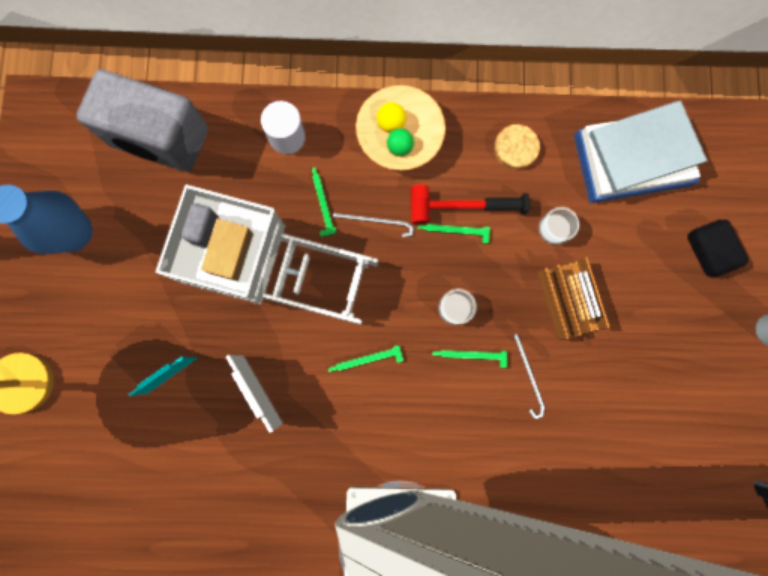

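View pics/side0b.png

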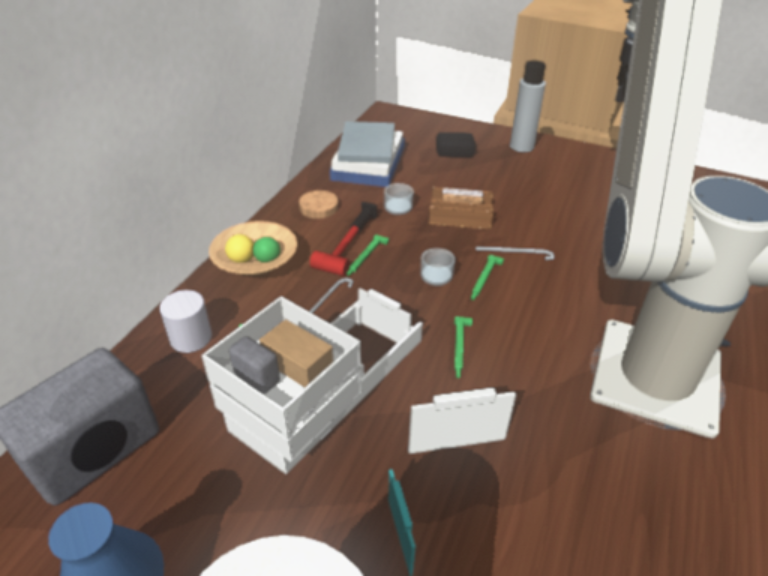

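The top picture (768 px scale) shows three plates. One white plate stands in the bay mouth at about (352,290), a larger white one stands free at (253,392), and a turquoise one is at (160,375). The plate in the mouth fits the description. There are two glass ramekins, at (458,307) and (559,225). The left one, (458,307), has the larger y, so it is the one meant. The rack is at (577,300), with its empty slot on its left side. Next I'll confirm this in a crop and measure with depth.

Run:
```python
from h import *
p,d=load('top0'); W=world('top',d)
ps,ds=load('side0'); S=world('side',ds)
a=cv2.resize(p[140:240,170:300],(780,600),interpolation=cv2.INTER_CUBIC)
b=cv2.resize(ps[180:280,220:290],(420,600),interpolation=cv2.INTER_CUBIC)
c=cv2.resize(p[160:240,350:415],(380,468),interpolation=cv2.INTER_CUBIC)
cv2.imwrite('pics/cropA.png',np.hstack([cv2.resize(a,(520,400)),cv2.resize(b,(280,400))]))
cv2.imwrite('pics/cropC.png',c)
def med(M,u,v): return np.round(np.nanmedian(M[v-2:v+3,u-2:u+3].reshape(-1,3),0),4)
print('table',med(W,260,215),med(S,300,225))
def rect(M,lo,hi,zlo,zhi,name):
    m=(M[...,0]>lo[0])&(M[...,0]<hi[0])&(M[...,1]>lo[1])&(M[...,1]<hi[1])&(M[...,2]>zlo)&(M[...,2]<zhi)
    P=M[m]
    if len(P)<5: print(name,len(P));return
    r=cv2.minAreaRect(P[:,:2].astype(np.float32)*1000); print(name,len(P),r,'z',P[:,2].min(),np.median(P[:,2]),P[:,2].max(),'box',cv2.boxPoints(r).round(0).tolist())
for M,n in((W,'top'),(S,'side')):
    px=(352*2//3,290*2//3); c0=med(W,235,193); print('mouth ref',c0)
    x,y=c0[:2]
    rect(M,(x-.1,y-.06),(x+.1,y+.03),.084,.11,n+' rib')
    rect(M,(x-.12,y-.06),(x+.12,y+.16),.04,.056,n+' walls')
    r0=med(W,305,204);print('ram ref',r0)
    rect(M,(r0[0]-.06,r0[1]-.06),(r0[0]+.06,r0[1]+.06),.035,.06,n+' ram')
    r1=med(W,384,200);print('rack ref',r1)
    rect(M,(r1[0]-.1,r1[1]-.08),(r1[0]+.1,r1[1]+.08),.04,.07,n+' rack')
    big=med(W,168,262); rect(M,(big[0]-.1,big[1]-.1),(big[0]+.1,big[1]+.1),.08,.2,n+' bigplate')
```

```text
table [ 0.4422  0.0287 -0.0006] [ 3.875e-01  6.280e-02 -3.000e-04]
mouth ref [0.501  0.1072 0.0942]
top rib 100 ((510.25067138671875, 105.86207580566406), (9.769519805908203, 115.9817886352539), 75.86492919921875) z 0.08401635408912211 0.09394042663403879 0.09911131972141951 box [[453.0, 115.0], [565.0, 87.0], [568.0, 96.0], [455.0, 125.0]]
top walls 408 ((526.6141357421875, 177.69308471679688), (204.0339813232422, 136.1219940185547), 76.37044525146484) z 0.040012816923116645 0.04790045866762083 0.05574705215579234 box [[436.0, 95.0], [569.0, 63.0], [617.0, 261.0], [485.0, 293.0]]
ram ref [ 0.4808 -0.114   0.0074]
top ram 121 ((475.52825927734375, -106.37300109863281), (69.17913818359375, 69.93524932861328), 46.201141357421875) z 0.035411621373426794 0.04735160300891339 0.05361945393729162 box [[426.0, -107.0], [477.0, -156.0], [525.0, -106.0], [474.0, -57.0]]
rack ref [ 0.4949 -0.3499  0.0508]
top rack 849 ((500.8685302734375, -351.10772705078125), (148.8172149658203, 93.17379760742188), 15.99135971069336) z 0.040069048105102034 0.05083712635701976 0.06227982466642401 box [[417.0, -
[... 952 characters left out ...]
08203), 36.33957290649414) z 0.035549283740015425 0.043651990849546296 0.05042673498500949 box [[427.0, -97.0], [470.0, -156.0], [526.0, -114.0], [483.0, -56.0]]
rack ref [ 0.4949 -0.3499  0.0508]
side rack 504 ((503.4693298339844, -350.60400390625), (143.74237060546875, 102.97413635253906), 15.837909698486328) z 0.040082360404698036 0.04907014694578532 0.059501584255683526 box [[420.0, -321.0], [448.0, -420.0], [587.0, -381.0], [559.0, -281.0]]
side bigplate 940 ((296.7956237792969, 294.512939453125), (162.13577270507812, 17.346101760864258), 32.545738220214844) z 0.08019365658914401 0.10917595947167275 0.13130505838315254 box [[224.0, 258.0], [233.0, 244.0], [370.0, 331.0], [360.0, 345.0]]
```

View pics/cropA.png

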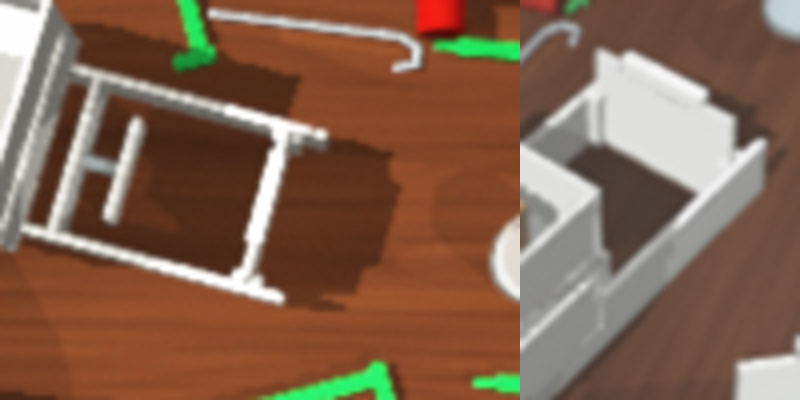

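View pics/cropC.png

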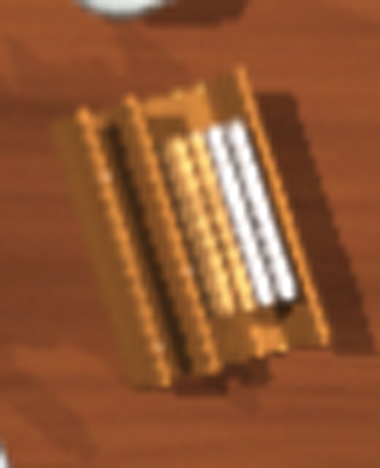

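The crops confirm it. The white plate in the bay mouth has a 70 mm rib at z≈0.094, against z≈0.13 for the other white plate, so it is the smaller one. The rack slot lies between the two left walls.

Estimates:

| Item | Position (m) | Yaw |
|---|---|---|
| Tiers | (0.510, 0.107) | 76.4° |
| Ramekin | (0.476, -0.106) | n/a |
| Rack slot | (0.493, -0.322) | 16° |

Next I'll move above the shutter.

>>> send_rows --pt "0 0 0 0 0 10.6 1" --pt "0 0 0 0 0 10.6 1" --pt "0 0 0 0 0 10.67 1" --pt "0.0094 -0.0503 0 0 0 0 1" --pt "0.0094 -0.0503 0 0 0 0 1" --pt "0.0094 -0.0503 0 0 0 0 1" --pt "0.0094 -0.0503 0 0 0 0 1" --pt "0.0094 -0.0503 0 0 0 0 1" --pt "0.0094 -0.0503 0 0 0 0 1" --pt "0.0094 -0.0503 0 0 0 0 1" --newtons 25

```text
time_s: 1.35
tool_pos: [0.343, -0.2651, 0.2018]
orientation: [-3.141, 0.0, -0.238]
wrist_force: [1.6, 0.9, -0.4]
grip_width: 0.0853
gripper_force: 0.0
```

>>> send_rows --pt "0.0094 -0.0503 0 0 0 0 1" --pt "0.0094 -0.0503 0 0 0 0 1" --pt "0.0094 -0.0503 0 0 0 0 1" --pt "0.0094 -0.0503 0 0 0 0 1" --pt "0.0094 -0.0503 0 0 0 0 1" --pt "0.0094 -0.0503 0 0 0 0 1" --pt "0.0094 -0.0503 0 0 0 0 1" --pt "0.0094 -0.0503 0 0 0 0 1" --pt "0 0 0 0 0 0 1" --pt "0 0 0 0 0 0 0.4"

```text
time_s: 2.6
tool_pos: [0.5096, 0.1064, 0.2014]
orientation: [3.141, 0.001, -0.237]
wrist_force: [-0.7, -0.3, -0.8]
grip_width: 0.0703
gripper_force: 0.0
```

```bash
cat >> h.py <<'E'
def to(target,yawdeg):
    s=bot.sense(); o=s['orientation']; y=o[2]; D=np.array(target)-s['tool_pos']
    print('t',round(s['time_s'],2),'pos',s['tool_pos'].round(4),'ori',np.degrees(o).round(2),'w',round(s['grip_width'],4),'gf',round(s['gripper_force'],1),'F',s['wrist_force'].round(1))
    def ax(a): return (round(float(D[0]*np.cos(a)+D[1]*np.sin(a)),4),round(float(D[0]*np.sin(a)-D[1]*np.cos(a)),4),round(float(-D[2]),4))
    print('shift now',ax(y),' after turn',ax(np.radians(yawdeg)),'turn z',round((np.degrees(y)-yawdeg+180)%360-180,2))
E
python3 - <<'E'
from h import *
to([.5102,.107,.068],-13.6)
E
```

```text
t 2.6 pos [0.5096 0.1064 0.2014] ori [ 1.7995e+02  7.0000e-02 -1.3560e+01] w 0.0703 gf 0.0 F [-0.7 -0.3 -0.8]
shift now (0.0004, -0.0007, 0.1334)  after turn (0.0004, -0.0007, 0.1334) turn z 0.04
```

>>> send_rows --pt "0.0004 -0.0007 0.026 0 0 0 0.5" --pt "0 0 0.026 0 0 0 0.5" --pt "0 0 0.026 0 0 0 0.5" --pt "0 0 0.025 0 0 0 0.5" --pt "0 0 0.02 0 0 0 0.5" --pt "0 0 0.0104 0 0 0 0.5" --pt "0 0 0 0 0 0 0.3" --pt "0 0 0 0 0 0 0.2" --pt "0 0 0 0 0 0 0" --pt "0 0 0 0 0 0 0" --newtons 25

```text
time_s: 3.85
tool_pos: [0.5113, 0.1074, 0.0691]
orientation: [-3.141, -0.001, -0.237]
wrist_force: [0.4, -0.3, 0.1]
grip_width: -0.0002
gripper_force: 0.0
```

>>> send_rows --pt "0 0 0 0 0 0 0" --pt "0 0 0 0 0 0 0" --pt "0 0 0 0 0 0 0" --pt "0 0 0 0 0 0 0" --pt "0 0 -0.005 0 0 0 0" --pt "0 0 -0.01 0 0 0 0" --pt "0 0 -0.01 0 0 0 0" --pt "0 0 -0.01 0 0 0 0" --pt "0 0 -0.01 0 0 0 0" --pt "0 0 -0.01 0 0 0 0"

```text
time_s: 5.1
tool_pos: [0.511, 0.1073, 0.1244]
orientation: [-3.141, -0.0, -0.237]
wrist_force: [0.5, 0.4, 0.3]
grip_width: -0.0003
gripper_force: 0.0
```

Run:
```python
from h import *
to([.4932,-.3221,.2],16)
```

```text
t 5.1 pos [0.511  0.1073 0.1244] ori [-1.7999e+02 -2.0000e-02 -1.3600e+01] w -0.0003 gf 0.0 F [0.5 0.4 0.3]
shift now (0.0836, 0.4215, -0.0756)  after turn (-0.1355, 0.4078, -0.0756) turn z -29.6
```

The fingers closed on nothing, so I'll look.

Run:
```python
from h import *
p,d=grab('side','side1'); q,e=grab('top','top1')
a=cv2.resize(p[130:310,130:300],(567,600),interpolation=cv2.INTER_CUBIC)
b=cv2.resize(q[140:240,190:290],(600,600),interpolation=cv2.INTER_CUBIC)
cv2.imwrite('pics/c1.png',np.hstack([cv2.resize(a,(378,400)),cv2.resize(b,(400,400))]))
W=world('top',e);S=world('side',d)
for M in (W,S):
    for z0,z1 in((.03,.08),(.08,.11)):
        m=(abs(M[...,0]-.51)<.08)&(abs(M[...,1]-.107)<.05)&(M[...,2]>z0)&(M[...,2]<z1)
        P=M[m]; T=np.array([[.2351,.972],[-.972,.2351]]); L=(P[:,:2]-[.5102,.107])@T.T*1000
        k=abs(L[:,1])<50; L=L[k]; print(z0,len(L),np.percentile(L,[2,25,50,75,98],axis=0).round(1).tolist() if len(L) else '')
```

```text
0.03 0 
0.08 0 
0.03 351 [[-2.6, -47.4], [-1.0, -24.2], [-0.1, 1.1], [0.8, 26.9], [2.4, 48.6]]
0.08 143 [[-6.9, -47.1], [-1.4, -19.2], [1.6, 2.3], [3.0, 22.0], [5.1, 44.7]]
```

View pics/c1.png

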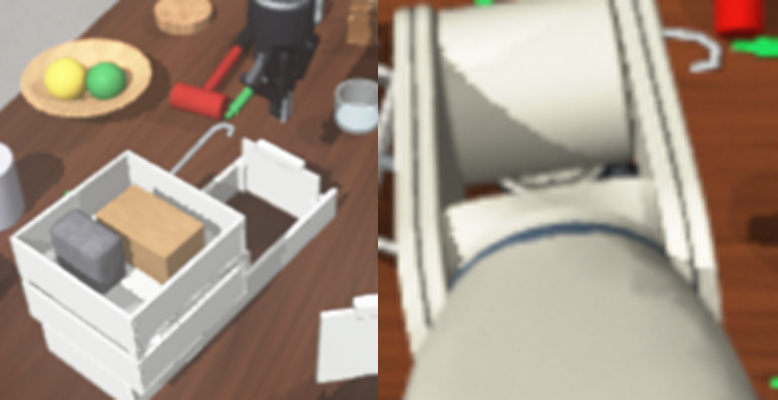

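Run:
```python
from h import *
p,d=load('side1'); S=world('side',d)
c=bot.calibration('side'); E=np.linalg.inv(c['extrinsics'])
for X in ([.511,.1073,.1244],[.5102,.107,.095]):
    q=E[:3,:3]@np.array(X)+E[:3,3]; s=q[:2]/q[2]; s*=1+c['k1']*(s@s); print(X,s*c['fx']+[c['cx'],c['cy']])
for v in range(150,206,3):
    print(v,[tuple((S[v,u]*1000).round(0).tolist()) for u in (246,250,254,258,262)])
```

```text
[0.511, 0.1073, 0.1244] [255.88395429 190.39220016]
[0.5102, 0.107, 0.095] [256.0880468  198.42495656]
150 [(524.0, 141.0, 276.0), (513.0, 142.0, 280.0), (503.0, 140.0, 282.0), (493.0, 141.0, 285.0), (498.0, 102.0, 259.0)]
153 [(525.0, 140.0, 266.0), (512.0, 144.0, 272.0), (506.0, 133.0, 268.0), (501.0, 120.0, 261.0), (498.0, 101.0, 249.0)]
156 [(525.0, 140.0, 257.0), (511.0, 146.0, 265.0), (506.0, 134.0, 259.0), (497.0, 131.0, 260.0), (497.0, 103.0, 242.0)]
159 [(522.0, 146.0, 253.0), (511.0, 146.0, 256.0), (506.0, 133.0, 249.0), (498.0, 127.0, 248.0), (497.0, 102.0, 231.0)]
162 [(519.0, 154.0, 250.0), (517.0, 133.0, 236.0), (505.0, 135.0, 242.0), (500.0, 122.0, 234.0), (497.0, 102.0, 222.0)]
165 [(516.0, 161.0, 246.0), (510.0, 149.0, 240.0), (510.0, 124.0, 223.0), (498.0, 126.0, 228.0), (498.0, 100.0, 210.0)]
168 [(513.0, 166.0, 242.0), (509.0, 152.0, 233.0), (515.0, 113.0, 204.0), (502.0, 117.0, 211.0), (498.0, 98.0, 199.0)]
171 [(519.0, 153.0, 221.0), (509.0, 151.0, 223.0), (505.0, 136.0, 214.0), (502.0, 116.0, 200.0), (590.0, -129.0, -0.0)]
174 [(633.0, -93.0, -2.0), (620.0, -98
[... 508 characters left out ...]
2.0), (557.0, -52.0, 3.0)]
189 [(600.0, -20.0, 0.0), (587.0, -24.0, 2.0), (578.0, -35.0, -4.0), (566.0, -40.0, -3.0), (553.0, -42.0, -1.0)]
192 [(593.0, -6.0, 1.0), (582.0, -12.0, -0.0), (570.0, -16.0, 1.0), (558.0, -21.0, 1.0), (546.0, -26.0, 2.0)]
195 [(544.0, 100.0, 90.0), (532.0, 100.0, 94.0), (564.0, -3.0, 1.0), (553.0, -9.0, 1.0), (543.0, -17.0, -3.0)]
198 [(546.0, 97.0, 75.0), (529.0, 105.0, 88.0), (517.0, 106.0, 93.0), (507.0, 101.0, 93.0), (536.0, -1.0, -0.0)]
201 [(545.0, 98.0, 66.0), (532.0, 99.0, 71.0), (516.0, 108.0, 84.0), (501.0, 114.0, 95.0), (492.0, 107.0, 92.0)]
204 [(546.0, 97.0, 52.0), (531.0, 102.0, 62.0), (518.0, 103.0, 67.0), (502.0, 113.0, 82.0), (489.0, 114.0, 88.0)]
```

Run:
```python
from h import *
print(bot.grip_point_offset, bot.sense()['joint_pos'].round(3))
p,d=load('side1')
a=cv2.resize(p[140:215,220:300],(640,600),interpolation=cv2.INTER_NEAREST)
cv2.drawMarker(a,(int((255.9-220)*8),int((190.4-140)*8)),(255,0,255),0,16,1)
cv2.imwrite('pics/c2.png',a)
```

```text
0.0187 [0.184 0.383 1.913 0.    0.844 1.992]
```

View pics/c2.png

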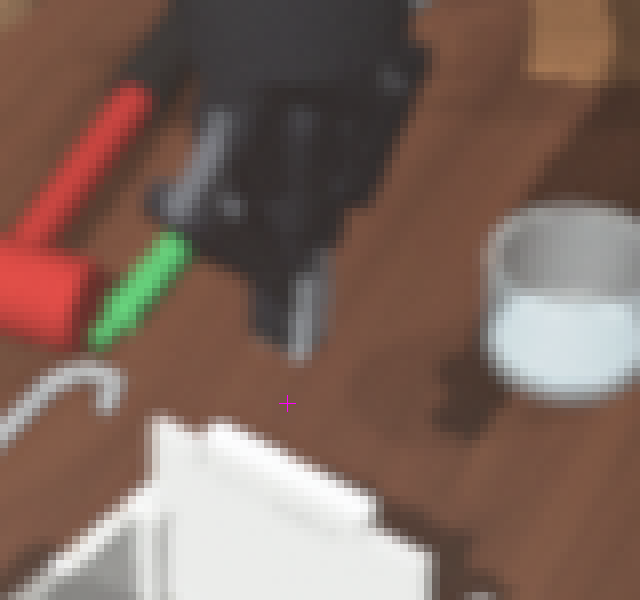

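The crop shows the shut fingertips at about side pixel (257,184). The reported TCP projects to (256,190), so the tips are really about 25 mm higher than reported, just over the rib. I'll go lower, to reported z≈0.046; that is safe either way because the body still clears the plate. Then I'll grip again.

>>> send_rows --pt "0 0 0 0 0 0 0.5" --pt "0 0 0 0 0 0 0.5" --pt "0 0 0 0 0 0 0.5" --pt "0 0 0.02 0 0 0 0.5" --pt "0 0 0.02 0 0 0 0.5" --pt "0 0 0.02 0 0 0 0.5" --pt "0 0 0.012 0 0 0 0.5" --pt "0 0 0.006 0 0 0 0.5" --pt "0 0 0 0 0 0 0.5" --pt "0 0 0 0 0 0 0.5"

```text
time_s: 6.45
tool_pos: [0.5114, 0.1073, 0.0461]
orientation: [-3.141, -0.001, -0.238]
wrist_force: [-0.1, -0.3, -0.6]
grip_width: 0.0425
gripper_force: 0.0
```

>>> send_rows --pt "0 0 0 0 0 0 0.4" --pt "0 0 0 0 0 0 0.3" --pt "0 0 0 0 0 0 0.2" --pt "0 0 0 0 0 0 0.15" --pt "0 0 0 0 0 0 0.1" --pt "0 0 0 0 0 0 0" --pt "0 0 0 0 0 0 0" --pt "0 0 0 0 0 0 0" --pt "0 0 0 0 0 0 0" --pt "0 0 0 0 0 0 0" --newtons 25

```text
time_s: 7.7
tool_pos: [0.511, 0.1073, 0.0456]
orientation: [-3.142, -0.0, -0.237]
wrist_force: [-0.8, -1.0, 4.4]
grip_width: 0.0095
gripper_force: 24.9
```

Gripped: the width of 9.5 mm matches the rib. Lifting straight up.

>>> send_rows --pt "0 0 -0.004 0 0 0 0" --pt "0 0 -0.008 0 0 0 0" --pt "0 0 -0.012 0 0 0 0" --pt "0 0 -0.015 0 0 0 0" --pt "0 0 -0.015 0 0 0 0" --pt "0 0 -0.015 0 0 0 0" --pt "0 0 -0.018 0 0 0 0" --pt "0 0 -0.018 0 0 0 0" --pt "0 0 -0.015 0 0 0 0" --pt "0 0 -0.005 0 0 0 0"

```text
time_s: 8.95
tool_pos: [0.5115, 0.1074, 0.1719]
orientation: [-3.141, -0.002, -0.237]
wrist_force: [1.2, -0.1, -1.2]
grip_width: 0.0095
gripper_force: 24.7
```

Run:
```python
from h import *
p,d=grab('side','side2'); S=world('side',d)
to([.4932,-.3221,.171],16)
# plate points (white-ish) near the gripper in tool coords
m=(abs(S[...,0]-.511)<.09)&(abs(S[...,1]-.107)<.04)&(S[...,2]>.06)&(S[...,2]<.24)&(p.min(-1)>130)
P=S[m]; T=np.array([[.2351,.972],[-.972,.2351]]); L=(P[:,:2]-[.511,.1073])@T.T*1000
print(len(L),np.percentile(np.c_[L,P[:,2]*1000],[2,10,50,90,98],axis=0).round(1).tolist())
k=(P[:,2]<.2); A=np.c_[P[k,2]*1000,L[k,1],np.ones(k.sum())]; print(np.linalg.lstsq(A,L[k,0],rcond=None)[0])
for z in range(90,220,10):
    k=abs(P[:,2]*1000-z)<5
    if k.any(): print(z,k.sum(),np.median(L[k,0]).round(1),np.percentile(L[k,1],[3,97]).round(1))
```

```text
t 9.0 pos [0.5115 0.1074 0.1718] ori [-1.7996e+02 -9.0000e-02 -1.3610e+01] w 0.0093 gf 24.7 F [ 0.2 -0.2 -0.6]
shift now (0.0833, 0.4217, 0.0008)  after turn (-0.136, 0.4078, 0.0008) turn z -29.61
955 [[-2.6, -59.4, 127.7], [-1.1, -48.9, 135.6], [0.8, 6.8, 172.3], [3.1, 48.6, 210.1], [6.9, 57.6, 220.0]]
[ 1.03885508e-02  9.69914401e-04 -1.05591824e+00]
120 5 -1.3 [-36.4  28.5]
130 84 0.2 [-58.1  54. ]
140 101 0.8 [-52.9  56. ]
150 99 0.4 [-56.1  57.4]
160 110 0.8 [-57.8  56.2]
170 108 0.8 [-58.6  57.6]
180 111 0.9 [-57.3  56.8]
190 105 0.7 [-58.8  55.2]
200 90 1.1 [-57.9  57.2]
210 87 2.3 [-56.9  56.2]
```

>>> send_rows --pt "0 0 0 0 0 -6 0" --pt "0 0 0 0 0 -9 0" --pt "0 0 0 0 0 -9 0" --pt "-0.005 0.015 0 0 0 -5.61 0" --pt "-0.0131 0.0393 0 0 0 0 0" --pt "-0.0131 0.0393 0 0 0 0 0" --pt "-0.0131 0.0393 0 0 0 0 0" --pt "-0.0131 0.0393 0 0 0 0 0" --pt "-0.0131 0.0393 0 0 0 0 0" --pt "-0.0131 0.0393 0 0 0 0 0"

```text
time_s: 10.25
tool_pos: [0.4976, -0.1579, 0.1699]
orientation: [-3.141, 0.001, 0.279]
wrist_force: [0.6, 0.4, -0.2]
grip_width: 0.0094
gripper_force: 24.7
```

>>> send_rows --pt "-0.0131 0.0393 0 0 0 0 0" --pt "-0.0131 0.0393 0 0 0 0 0" --pt "-0.0131 0.0393 0 0 0 0 0" --pt "-0.0101 0.0291 0 0 0 0 0" --pt "-0.003 0.01 0 0 0 0 0" --pt "0 0 0.01 0 0 0 0" --pt "0 0 0.015 0 0 0 0" --pt "0 0 0.015 0 0 0 0" --pt "0 0 0.005 0 0 0 0" --pt "0 0 0 0 0 0 0"

```text
time_s: 11.5
tool_pos: [0.491, -0.3216, 0.1249]
orientation: [-3.141, 0.001, 0.28]
wrist_force: [-0.1, -0.2, -1.0]
grip_width: 0.0093
gripper_force: 24.8
```

Run:
```python
from h import *
to([.4932,-.3221,.053],16)
p,d=grab('side','side3'); S=world('side',d); q,e=grab('top','top3'); W=world('top',e)
a=cv2.resize(p[60:180,250:370],(400,400),interpolation=cv2.INTER_CUBIC); b=cv2.resize(q[140:260,330:450],(400,400),interpolation=cv2.INTER_CUBIC)
cv2.imwrite('pics/c3.png',np.hstack([a,b]))
c,s=np.cos(np.radians(16)),np.sin(np.radians(16))
for n,M,I in(('s',S,p),('t',W,q)):
    L=np.stack([(M[...,0]-.4932)*c+(M[...,1]+.3221)*s,-(M[...,0]-.4932)*s+(M[...,1]+.3221)*c,M[...,2]],-1)*1000
    m=(abs(L[...,0])<75)&(abs(L[...,1])<40)&(L[...,2]>70)&(L[...,2]<175)&(I.min(-1)>120); Q=L[m]
    print(n,'plate',len(Q),np.percentile(Q,[2,50,98],axis=0).round(1).tolist() if len(Q) else '')
    m=(abs(L[...,0])<75)&(L[...,1]<25)&(L[...,1]>-14)&(L[...,2]>30)&(L[...,2]<57); Q=L[m]
    print('rack y hist',np.histogram(Q[:,1],bins=range(-14,28,3)))
```

```text
t 11.5 pos [ 0.491  -0.3216  0.1249] ori [-1.7995e+02  4.0000e-02  1.6040e+01] w 0.0093 gf 24.8 F [-0.1 -0.2 -1. ]
shift now (0.002, 0.0011, 0.0719)  after turn (0.002, 0.0011, 0.0719) turn z 0.04
s plate 747 [[-57.0, -4.1, 81.4], [-0.5, 2.5, 125.0], [55.7, 12.4, 171.4]]
rack y hist (array([69, 22,  4,  0,  0,  0,  3, 10, 63, 80, 49, 13,  0]), array([-14, -11,  -8,  -5,  -2,   1,   4,   7,  10,  13,  16,  19,  22,
        25]))
t plate 434 [[-59.8, -1.3, 80.9], [-15.6, 1.4, 130.4], [55.8, 5.3, 173.9]]
rack y hist (array([101,   7,   0,   0,   0,   0,   0,   3,  41, 138,   5,   0,   0]), array([-14, -11,  -8,  -5,  -2,   1,   4,   7,  10,  13,  16,  19,  22,
        25]))
```

View pics/c3.png

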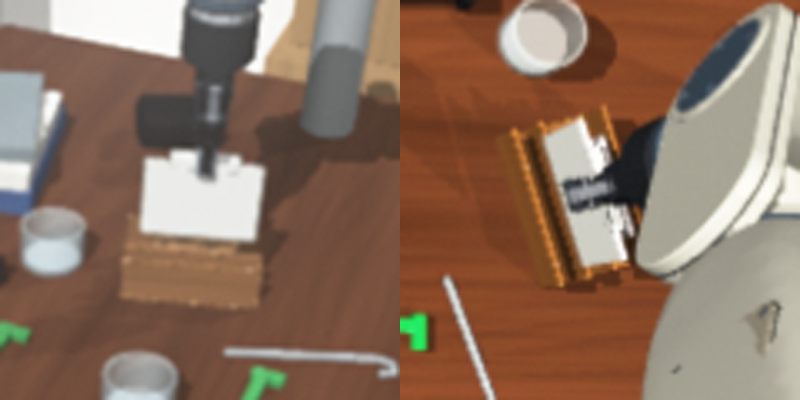

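The pictures show the plate held upright over the slot (left crop centre, right crop (585,190)), with the plate centreline within about 1 mm of the slot's. Lowering and releasing.

>>> send_rows --pt "0.002 0.0005 0.006 0 0 0 0" --pt "0 0 0.01 0 0 0 0" --pt "0 0 0.01 0 0 0 0" --pt "0 0 0.01 0 0 0 0" --pt "0 0 0.01 0 0 0 0" --pt "0 0 0.01 0 0 0 0" --pt "0 0 0.008 0 0 0 0" --pt "0 0 0.005 0 0 0 0" --pt "0 0 0.002 0 0 0 0" --pt "0 0 0 0 0 0 0"

```text
time_s: 12.85
tool_pos: [0.4933, -0.3221, 0.0546]
orientation: [3.141, -0.0, 0.279]
wrist_force: [0.3, 0.6, 0.1]
grip_width: 0.0097
gripper_force: 24.8
```

>>> send_rows --pt "0 0 0.001 0 0 0 0" --pt "0 0 0.001 0 0 0 0" --pt "0 0 0 0 0 0 0" --pt "0 0 0 0 0 0 0.12" --pt "0 0 0 0 0 0 0.15" --pt "0 0 0 0 0 0 0.2" --pt "0 0 0 0 0 0 0.3" --pt "0 0 0 0 0 0 0.5" --pt "0 0 0 0 0 0 0.7" --pt "0 0 0 0 0 0 0.8"

```text
time_s: 14.1
tool_pos: [0.4932, -0.322, 0.0525]
orientation: [-3.142, -0.0, 0.279]
wrist_force: [-0.4, 0.4, -0.0]
grip_width: 0.0682
gripper_force: 0.0
```

>>> send_rows --pt "0 0 -0.01 0 0 0 0.8" --pt "0 0 -0.02 0 0 0 0.8" --pt "0 0 -0.03 0 0 0 0.8" --pt "0 0 -0.04 0 0 0 0.5" --pt "0 0 -0.04 0 0 0 0" --pt "0 0 0 0 0 0 0" --pt "0 0 0 0 0 0 0" --pt "0 0 0 0 0 0 0" --pt "0 0 0 0 0 0 0" --pt "0 0 0 0 0 0 0"

```text
time_s: 15.35
tool_pos: [0.493, -0.3218, 0.1918]
orientation: [-3.141, 0.001, 0.279]
wrist_force: [0.7, -0.2, -0.4]
grip_width: 0.0002
gripper_force: 0.0
```

Run:
```python
from h import *
p,d=grab('side','side4'); S=world('side',d)
c,s=np.cos(np.radians(16)),np.sin(np.radians(16))
L=np.stack([(S[...,0]-.4932)*c+(S[...,1]+.3221)*s,-(S[...,0]-.4932)*s+(S[...,1]+.3221)*c,S[...,2]],-1)*1000
for z in range(55,125,8):
    m=(abs(L[...,0])<75)&(abs(L[...,1])<40)&(abs(L[...,2]-z)<4)&(p.min(-1)>120); Q=L[m]
    if len(Q): print(z,len(Q),np.percentile(Q[:,:2],[3,50,97],axis=0).round(1).tolist())
to([.476,-.2,.18],-13.6)
# ramekin & bay geometry from the depth, both first frames
from scipy.optimize import least_squares
for t,n in(('top0','top'),('side0','side'),('side4','side')):
    I,dd=load(t); M=world(n,dd)
    m=(np.hypot(M[...,0]-.476,M[...,1]+.106)<.046)&(M[...,2]>.043)&(M[...,2]<.054); P=M[m][:,:2]
    r=least_squares(lambda v:np.hypot(*(P-v).T)-.034,[.476,-.106],loss='soft_l1',f_scale=.002); print(t,len(P),r.x.round(4))
```

```text
55 76 [[-53.8, -4.5], [-2.0, 1.1], [53.6, 18.1]]
63 60 [[-53.8, -3.6], [5.9, 0.6], [55.0, 5.7]]
71 68 [[-51.9, -4.6], [-0.6, 0.5], [54.5, 6.7]]
79 60 [[-54.2, -3.1], [0.2, 1.1], [55.9, 5.5]]
87 55 [[-47.8, -3.1], [2.7, 1.6], [57.2, 5.9]]
95 50 [[-47.7, -3.3], [5.1, 3.0], [42.1, 8.9]]
103 33 [[-27.8, -6.8], [-3.1, 1.9], [32.0, 6.5]]
t 15.4 pos [ 0.493  -0.3219  0.192 ] ori [-1.7996e+02  4.0000e-02  1.6000e+01] w 0.0 gf 0.0 F [ 0.1  0.5 -0. ]
shift now (0.0172, -0.1219, 0.012)  after turn (-0.0452, -0.1145, 0.012) turn z 29.6
top0 99 [ 0.4759 -0.1064]
side0 91 [ 0.477  -0.1069]
side4 92 [ 0.4774 -0.107 ]
```

The plate stands upright in the slot, with its top at about 101 mm and within ±2 mm of centred. Next I'll move behind the ramekin with the fingers about 40 mm apart as a two-point cradle, pushing along yaw 79.8°.

>>> send_rows --pt "0 0 0 0 0 -10.5 0.2" --pt "0 0 0 0 0 -10.5 0.47" --pt "0 0 0 0 0 -10.5 0.47" --pt "0 0 0 0 0 -10.5 0.47" --pt "0 0 0 0 0 -10.5 0.47" --pt "0 0 0 0 0 -10.5 0.47" --pt "0 0 0 0 0 -0.8 0.47" --pt "0.03 0 0 0 0 0 0.47" --pt "0.03 0 0 0 0 0 0.47" --pt "0.03 0 0 0 0 0 0.47"

```text
time_s: 16.65
tool_pos: [0.5092, -0.2326, 0.1924]
orientation: [-3.141, -0.0, 1.389]
wrist_force: [0.4, -0.6, 1.0]
grip_width: 0.0404
gripper_force: 0.0
```

Run:
```python
from h import *
to([.4648,-.1716,.06],79.8)
```

```text
t 16.65 pos [ 0.5092 -0.2326  0.1924] ori [-179.99   -0.     79.56] w 0.0404 gf 0.0 F [ 0.4 -0.6  1. ]
shift now (0.052, -0.0547, 0.1324)  after turn (0.0522, -0.0545, 0.1324) turn z -0.24
```

>>> send_rows --pt "0.026 -0.027 0 0 0 -0.24 0.47" --pt "0.0261 -0.0274 0 0 0 0 0.47" --pt "0 0 0.03 0 0 0 0.47" --pt "0 0 0.03 0 0 0 0.47" --pt "0 0 0.03 0 0 0 0.47" --pt "0 0 0.03 0 0 0 0.47" --pt "0 0 0.03 0 0 0 0.47" --pt "0 0 0.02 0 0 0 0.47" --pt "0 0 0.012 0 0 0 0.47" --pt "0 0 0 0 0 0 0.47"

```text
time_s: 17.9
tool_pos: [0.4644, -0.1725, 0.01]
orientation: [-3.14, -0.0, 1.396]
wrist_force: [-0.1, -0.5, 1.2]
grip_width: 0.04
gripper_force: 0.0
```

Run:
```python
from h import *
to([.4648,-.1716,-.01],79.8)
p,d=grab('side','side5'); S=world('side',d); 
a=cv2.resize(p[110:230,240:360],(600,600),interpolation=cv2.INTER_CUBIC)
cv2.imwrite('pics/c5.png',a)
psi=np.radians(79.8); c,s=np.cos(psi),np.sin(psi)
R=np.array([.4765,-.1067]); L=np.stack([(S[...,0]-R[0])*c+(S[...,1]-R[1])*s,(S[...,0]-R[0])*s-(S[...,1]-R[1])*c,S[...,2]],-1)*1000
m=(L[...,0]<-40)&(L[...,0]>-110)&(abs(L[...,1])<60)&(L[...,2]>8)&(L[...,2]<90)
Q=L[m]; print(len(Q),Q[Q[:,2].argsort()][:12].round(0).tolist())
```

```text
t 17.9 pos [ 0.4644 -0.1725  0.01  ] ori [-1.7993e+02 -1.0000e-02  7.9960e+01] w 0.04 gf 0.0 F [-0.1 -0.5  1.2]
shift now (0.001, 0.0003, 0.02)  after turn (0.001, 0.0003, 0.02) turn z 0.16
149 [[-68.0, -26.0, 40.0], [-62.0, 20.0, 41.0], [-59.0, -27.0, 42.0], [-59.0, 22.0, 42.0], [-77.0, 21.0, 44.0], [-62.0, 20.0, 45.0], [-60.0, -26.0, 45.0], [-56.0, 25.0, 47.0], [-56.0, -24.0, 47.0], [-54.0, -22.0, 47.0], [-57.0, 22.0, 47.0], [-65.0, 19.0, 48.0]]
```

View pics/c5.png

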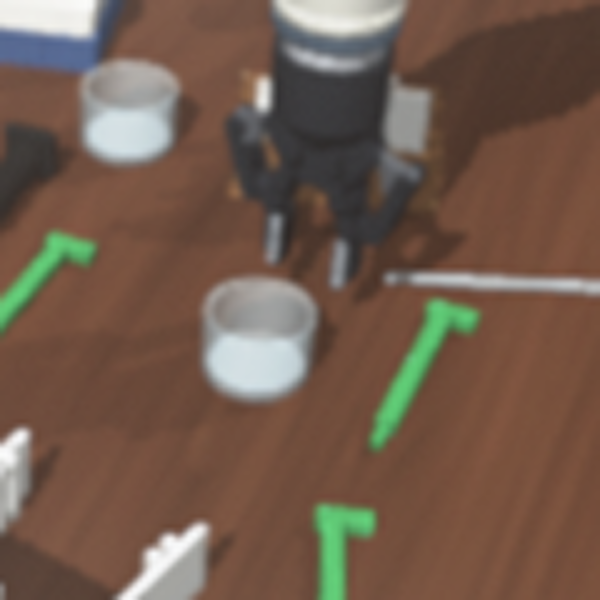

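Run:
```python
from h import *
p,d=load('side5'); S=world('side',d)
psi=np.radians(79.8); c,s=np.cos(psi),np.sin(psi)
R=np.array([.4765,-.1067]); L=np.stack([(S[...,0]-R[0])*c+(S[...,1]-R[1])*s,(S[...,0]-R[0])*s-(S[...,1]-R[1])*c,S[...,2]],-1)*1000
m=(L[...,0]<-35)&(L[...,0]>-110)&(abs(L[...,1])<75)&(L[...,2]>8)&(L[...,2]<200); Q=L[m]
for a in range(-70,70,10):
    k=(Q[:,1]>=a)&(Q[:,1]<a+10); 
    if k.any(): print(a,k.sum(),Q[k,2].min().round(0),'x',Q[k,0].max().round(0))
```

```text
-70 23 120.0 x -52.0
-60 49 90.0 x -52.0
-50 32 86.0 x -54.0
-40 126 50.0 x -43.0
-30 159 40.0 x -35.0
-20 52 95.0 x -35.0
-10 30 10.0 x -35.0
0 44 9.0 x -35.0
10 65 41.0 x -36.0
20 94 42.0 x -36.0
30 36 48.0 x -46.0
40 63 86.0 x -52.0
50 50 90.0 x -51.0
60 13 113.0 x -53.0
```

Tips are at z≈40 mm, and everything wider than ±40 mm sits at least 46 mm above them, so the gripper will clear the bay walls. I'll lower 18 mm and approach gently.

>>> send_rows --pt "0 0.001 0.009 0 0 0.16 0.47" --pt "0 0 0.009 0 0 0 0.47" --pt "0.004 0 0 0 0 0 0.47" --pt "0.004 0 0 0 0 0 0.47" --pt "0.003 0 0 0 0 0 0.47" --pt "0.003 0 0 0 0 0 0.47" --pt "0.003 0 0 0 0 0 0.47" --pt "0.003 0 0 0 0 0 0.47" --pt "0.003 0 0 0 0 0 0.47" --pt "0.003 0 0 0 0 0 0.47"

```text
time_s: 19.2
tool_pos: [0.4703, -0.147, -0.0075]
orientation: [3.142, 0.0, 1.394]
wrist_force: [0.1, -1.6, 0.4]
grip_width: 0.04
gripper_force: 0.8
```

>>> send_rows --pt "0.003 0 0 0 0 0 0.47" --pt "0.003 0 0 0 0 0 0.47" --pt "0.003 0 0 0 0 0 0.47" --pt "0.003 0 0 0 0 0 0.47" --pt "0.003 0 0 0 0 0 0.47" --pt "0.003 0 0 0 0 0 0.47" --pt "0.003 0 0 0 0 0 0.47" --pt "0.003 0 0 0 0 0 0.47" --pt "0.003 0 0 0 0 0 0.47" --pt "0.003 0 0 0 0 0 0.47"

```text
time_s: 20.45
tool_pos: [0.4755, -0.1175, -0.0075]
orientation: [3.142, 0.0, 1.394]
wrist_force: [-0.1, -1.2, -0.4]
grip_width: 0.0402
gripper_force: 0.8
```

```bash
cat >> h.py <<'E'
from scipy.optimize import least_squares
def ram(tag,guess):
    p,d=grab('side',tag); M=world('side',d)
    m=(np.hypot(M[...,0]-guess[0],M[...,1]-guess[1])<.046)&(M[...,2]>.040)&(M[...,2]<.053); P=M[m][:,:2]
    r=least_squares(lambda v:np.hypot(*(P-v).T)-.034,guess,loss='soft_l1',f_scale=.002).x
    D=r-[.5102,.107]; print('ram',len(P),r.round(4),'tiers mm',(1000*np.array([D@[.2351,.972],D@[-.972,.2351]])).round(1),'rms',np.std(np.hypot(*(P-r).T)).round(4))
    t=bot.sense()['tool_pos'][:2]; D=t-[.5102,.107]; print('tcp tiers',(1000*np.array([D@[.2351,.972],D@[-.972,.2351]])).round(1),'dist',np.hypot(*(r-t)).round(4))
    return r
E
python3 - <<'E'
from h import *
to([.4648,-.1716,-.01],79.8)
s=bot.sense()['tool_pos']; ram('r1',s[:2]+.041*np.array([.177,.984]))
E
```

```text
t 20.45 pos [ 0.4755 -0.1175 -0.0075] ori [180.     0.    79.88] w 0.0402 gf 0.8 F [-0.1 -1.2 -0.4]
shift now (-0.0552, -0.0011, 0.0025)  after turn (-0.0552, -0.001, 0.0025) turn z 0.08
ram 143 [ 0.4813 -0.0774] tiers mm [-186.   -15.3] rms 0.0029
tcp tiers [-226.1  -19. ] dist 0.0403
```

>>> send_rows --pt "0.003 0 0 0 0 0 0.47" --pt "0.004 0 0 0 0 0 0.47" --pt "0.005 0 0 0 0 0 0.47" --pt "0.005 0 0 0 0 0 0.47" --pt "0.005 0 0 0 0 0 0.47" --pt "0.005 0 0 0 0 0 0.47" --pt "0.005 0 0 0 0 0 0.47" --pt "0.005 0 0 0 0 0 0.47" --pt "0.005 0 0 0 0 0 0.47" --pt "0.005 0 0 0 0 0 0.47"

```text
time_s: 21.75
tool_pos: [0.4838, -0.0711, -0.0075]
orientation: [-3.142, -0.0, 1.394]
wrist_force: [-1.0, -1.3, 0.0]
grip_width: 0.0401
gripper_force: 0.8
```

>>> send_rows --pt "0.005 0 0 0 0 0 0.47" --pt "0.005 0 0 0 0 0 0.47" --pt "0.005 0 0 0 0 0 0.47" --pt "0.005 0 0 0 0 0 0.47" --pt "0.005 0 0 0 0 0 0.47" --pt "0.005 0 0 0 0 0 0.47" --pt "0.005 0 0 0 0 0 0.47" --pt "0.005 0 0 0 0 0 0.47" --pt "0.004 0 0 0 0 0 0.47" --pt "0.003 0 0 0 0 0 0.47"

```text
time_s: 23.0
tool_pos: [0.492, -0.0249, -0.0075]
orientation: [-3.142, -0.0, 1.394]
wrist_force: [-0.0, -1.5, -0.2]
grip_width: 0.0399
gripper_force: 0.8
```

Run:
```python
from h import *
to([.4648,-.1716,-.01],79.8)
s=bot.sense()['tool_pos']; ram('r2',s[:2]+.041*np.array([.177,.984]))
```

```text
t 23.0 pos [ 0.492  -0.0249 -0.0075] ori [-180.     -0.     79.89] w 0.0399 gf 0.8 F [-0.  -1.5 -0.2]
shift now (-0.1492, -0.001, 0.0025)  after turn (-0.1492, -0.0008, 0.0025) turn z 0.09
ram 151 [0.4982 0.0149] tiers mm [-92.3 -10. ] rms 0.0033
tcp tiers [-132.2  -13.3] dist 0.04
```

>>> send_rows --pt "0.003 0 0 0 0 0 0.47" --pt "0.004 0 0 0 0 0 0.47" --pt "0.005 0 0 0 0 0 0.47" --pt "0.005 0 0 0 0 0 0.47" --pt "0.005 0 0 0 0 0 0.47" --pt "0.005 0 0 0 0 0 0.47" --pt "0.005 0 0 0 0 0 0.47" --pt "0.005 0 0 0 0 0 0.47" --pt "0.005 0 0 0 0 0 0.47" --pt "0.005 0 0 0 0 0 0.47"

```text
time_s: 24.3
tool_pos: [0.5003, 0.0215, -0.0075]
orientation: [-3.142, 0.0, 1.394]
wrist_force: [-0.9, -1.7, -0.1]
grip_width: 0.0404
gripper_force: 0.8
```

>>> send_rows --pt "0.005 0 0 0 0 0 0.47" --pt "0.005 0 0 0 0 0 0.47" --pt "0.005 0 0 0 0 0 0.47" --pt "0.005 0 0 0 0 0 0.47" --pt "0.005 0 0 0 0 0 0.47" --pt "0.005 0 0 0 0 0 0.47" --pt "0.005 0 0 0 0 0 0.47" --pt "0.005 0 0 0 0 0 0.47" --pt "0.004 0 0 0 0 0 0.47" --pt "0.003 0 0 0 0 0 0.47"

```text
time_s: 25.55
tool_pos: [0.5085, 0.0677, -0.0075]
orientation: [-3.142, 0.0, 1.394]
wrist_force: [-1.5, -2.0, 0.9]
grip_width: 0.0397
gripper_force: 0.8
```

Run:
```python
from h import *
to([.4648,-.1716,-.01],79.8)
s=bot.sense()['tool_pos']; ram('r3',s[:2]+.041*np.array([.177,.984]))
# stop face/top in first pictures: tiers frame
for n,t in(('top','top0'),('side','side0')):
    I,d=load(t); M=world(n,d); D=M[...,:2]-[.5102,.107]
    X=D@[.2351,.972]*1000; Y=D@[-.972,.2351]*1000
    m=(abs(Y)<38)&(X>95)&(X<140)&(M[...,2]>.026)&(M[...,2]<.046); print(t,m.sum(),np.percentile(X[m],[3,25,50,75,97]).round(1))
```

```text
t 25.55 pos [ 0.5085  0.0677 -0.0075] ori [-180.      0.     79.89] w 0.0397 gf 0.8 F [-1.5 -2.   0.9]
shift now (-0.2432, -0.0011, 0.0025)  after turn (-0.2432, -0.0007, 0.0025) turn z 0.09
ram 166 [0.5147 0.1074] tiers mm [ 1.4 -4.3] rms 0.0028
tcp tiers [-38.4  -7.7] dist 0.0399
top0 74 [113.5 114.6 116.9 119.2 134.3]
side0 3 [115.5 116.7 118.  118.3 118.5]
```

>>> send_rows --pt "0.003 0 0 0 0 0 0.47" --pt "0.004 0 0 0 0 0 0.47" --pt "0.004 0 0 0 0 0 0.47" --pt "0.004 0 0 0 0 0 0.47" --pt "0.004 0 0 0 0 0 0.47" --pt "0.004 0 0 0 0 0 0.47" --pt "0.004 0 0 0 0 0 0.47" --pt "0.004 0 0 0 0 0 0.47" --pt "0.004 0 0 0 0 0 0.47" --pt "0.004 0 0 0 0 0 0.47"

```text
time_s: 26.85
tool_pos: [0.5154, 0.1061, -0.0075]
orientation: [-3.142, 0.0, 1.394]
wrist_force: [0.3, -1.6, 0.6]
grip_width: 0.0404
gripper_force: 0.8
```

>>> send_rows --pt "0.004 0 0 0 0 0 0.47" --pt "0.004 0 0 0 0 0 0.47" --pt "0.004 0 0 0 0 0 0.47" --pt "0.004 0 0 0 0 0 0.47" --pt "0.003 0 0 0 0 0 0.47" --pt "0.003 0 0 0 0 0 0.47" --pt "0.003 0 0 0 0 0 0.47" --pt "0.002 0 0 0 0 0 0.47" --pt "0.002 0 0 0 0 0 0.47" --pt "0.001 0 0 0 0 0 0.47"

```text
time_s: 28.1
tool_pos: [0.5206, 0.1354, -0.0075]
orientation: [-3.142, 0.0, 1.394]
wrist_force: [-0.3, -1.0, 0.1]
grip_width: 0.0401
gripper_force: 0.8
```

```bash
cat >> h.py <<'E'
def stop(tag):
    I,d=load(tag); M=world('side',d); D=M[...,:2]-[.5102,.107]
    X=D@[.2351,.972]*1000; Y=D@[-.972,.2351]*1000
    m=(abs(Y)<45)&(X>105)&(X<160)&(M[...,2]>.022)&(M[...,2]<.046); print('stop pts',m.sum(),np.percentile(X[m],[3,25,50,75,97]).round(1) if m.any() else '')
E
python3 - <<'E'
from h import *
to([.4648,-.1716,-.01],79.8)
s=bot.sense()['tool_pos']; ram('r4',s[:2]+.041*np.array([.177,.984])); stop('r3'); stop('r4')
p,_=load('r4'); cv2.imwrite('pics/c6.png',cv2.resize(p[170:300,150:300],(690,598),interpolation=cv2.INTER_CUBIC))
E
```

```text
t 28.1 pos [ 0.5206  0.1354 -0.0075] ori [-180.      0.     79.89] w 0.0401 gf 0.8 F [-0.3 -1.   0.1]
shift now (-0.3121, -0.0011, 0.0025)  after turn (-0.3121, -0.0006, 0.0025) turn z 0.09
ram 135 [0.5267 0.1749] tiers mm [69.8 -0. ] rms 0.0034
tcp tiers [30.2 -3.5] dist 0.0398
stop pts 14 [112.8 115.2 116.9 118.5 121.2]
stop pts 15 [113.5 115.2 117.6 119.1 119.5]
```

View pics/c6.png

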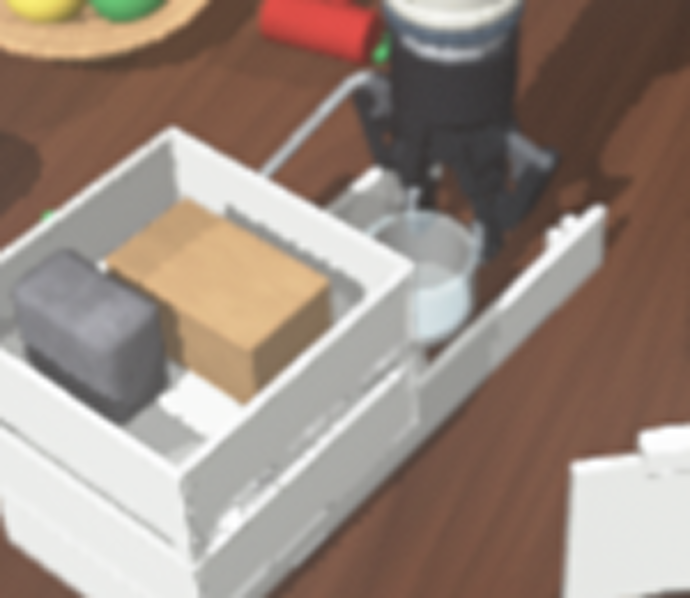

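The picture shows the ramekin upright inside the bay, about 9 mm short of the stop. I'll push the last 14 mm slowly.

>>> send_rows --pt "0.001 0 0 0 0 0 0.47" --pt "0.0015 0 0 0 0 0 0.47" --pt "0.0015 0 0 0 0 0 0.47" --pt "0.0015 0 0 0 0 0 0.47" --pt "0.0015 0 0 0 0 0 0.47" --pt "0.001 0 0 0 0 0 0.47" --pt "0.001 0 0 0 0 0 0.47" --pt "0.001 0 0 0 0 0 0.47" --pt "0.001 0 0 0 0 0 0.47" --pt "0 0 0 0 0 0 0.47"

```text
time_s: 29.4
tool_pos: [0.5226, 0.1463, -0.0075]
orientation: [3.142, -0.0, 1.394]
wrist_force: [0.3, -0.3, 0.3]
grip_width: 0.0399
gripper_force: 0.6
```

>>> send_rows --pt "0.0005 0 0 0 0 0 0.47" --pt "0.0005 0 0 0 0 0 0.47" --pt "0.0005 0 0 0 0 0 0.47" --pt "0.0005 0 0 0 0 0 0.47" --pt "0.0005 0 0 0 0 0 0.47" --pt "0.0005 0 0 0 0 0 0.47" --pt "0 0 0 0 0 0 0.47" --pt "0 0 0 0 0 0 0.47" --pt "0 0 0 0 0 0 0.47" --pt "0 0 0 0 0 0 0.47"

```text
time_s: 30.65
tool_pos: [0.5231, 0.1492, -0.0075]
orientation: [3.142, -0.0, 1.394]
wrist_force: [0.0, -1.6, 0.9]
grip_width: 0.0401
gripper_force: 0.8
```

Run:
```python
from h import *
to([.4648,-.1716,-.01],79.8)
F=[]
s=bot.sense()['tool_pos']; 
for i in range(5): ram(f'r5{i}',s[:2]+.041*np.array([.177,.984])); stop(f'r5{i}'); F.append(bot.sense()['wrist_force'])
print(np.mean(F,0))
q,e=grab('top','t5'); M=world('top',e); D=M[...,:2]-[.5102,.107]
X=D@[.2351,.972]*1000; Y=D@[-.972,.2351]*1000
m=(abs(Y)<38)&(X>105)&(X<150)&(M[...,2]>.026)&(M[...,2]<.046); print(m.sum(),np.percentile(X[m],[3,25,50,75,97]).round(1) if m.any() else '')
```

```text
t 30.65 pos [ 0.5231  0.1492 -0.0075] ori [180.    -0.    79.88] w 0.0401 gf 0.8 F [ 0.  -1.6  0.9]
shift now (-0.326, -0.0011, 0.0025)  after turn (-0.326, -0.0006, 0.0025) turn z 0.08
ram 110 [0.5293 0.189 ] tiers mm [84.1  0.7] rms 0.0035
tcp tiers [44.  -2.6] dist 0.0403
stop pts 8 [105.2 105.8 112.7 121.7 123.9]
ram 119 [0.5288 0.1886] tiers mm [83.7  1.1] rms 0.0034
tcp tiers [44.  -2.7] dist 0.0398
stop pts 3 [121.7 122.6 123.6 123.7 123.7]
ram 112 [0.5291 0.1886] tiers mm [83.8  0.8] rms 0.0036
tcp tiers [44.  -2.7] dist 0.0399
stop pts 5 [107.  120.4 121.2 121.5 123. ]
ram 111 [0.529  0.1885] tiers mm [83.6  0.9] rms 0.0033
tcp tiers [44.  -2.7] dist 0.0398
stop pts 5 [105.6 105.7 121.9 123.2 123.5]
ram 117 [0.5289 0.1883] tiers mm [83.5  0.9] rms 0.0035
tcp tiers [44.  -2.7] dist 0.0396
stop pts 3 [121.1 122.2 123.6 124.8 125.9]
[ 0.21973836 -2.14515235  0.21657887]
0
```

The stop points moved from about 117 to 122 mm, so the stop is compressed about 5 mm of its 25. Backing off slowly, then lifting clear.

>>> send_rows --pt "-0.0005 0 0 0 0 0 0.47" --pt "-0.0005 0 0 0 0 0 0.47" --pt "-0.001 0 0 0 0 0 0.47" --pt "-0.001 0 0 0 0 0 0.47" --pt "-0.001 0 0 0 0 0 0.47" --pt "-0.001 0 0 0 0 0 0.47" --pt "-0.001 0 0 0 0 0 0.47" --pt "-0.002 0 0 0 0 0 0.47" --pt "-0.003 0 0 0 0 0 0.47" --pt "-0.005 0 0 0 0 0 0.47"

```text
time_s: 32.2
tool_pos: [0.5202, 0.1332, -0.0075]
orientation: [3.142, -0.0, 1.394]
wrist_force: [0.8, -0.1, 0.1]
grip_width: 0.0402
gripper_force: 0.0
```

>>> send_rows --pt "-0.007 0 0 0 0 0 0.47" --pt "-0.007 0 0 0 0 0 0.47" --pt "0 0 -0.02 0 0 0 0.47" --pt "0 0 -0.03 0 0 0 0.47" --pt "0 0 -0.04 0 0 0 0.47" --pt "0 0 -0.05 0 0 0 0.47" --pt "0 0 -0.05 0 0 0 0.47" --pt "-0.05 0 0 0 0 0 0.47" --pt "-0.05 0 0 0 0 0 0.47" --pt "-0.05 0 0 0 0 0 0.47"

```text
time_s: 33.45
tool_pos: [0.4909, -0.0297, 0.1828]
orientation: [3.141, 0.0, 1.395]
wrist_force: [0.7, -0.1, -0.0]
grip_width: 0.0402
gripper_force: 0.0
```

Run:
```python
from h import *
to([.4648,-.1716,-.01],79.8)
for i in range(3): ram(f'r6{i}',np.array([.528,.185])); stop(f'r6{i}')
q,e=grab('top','t6'); M=world('top',e); D=M[...,:2]-[.5102,.107]
X=D@[.2351,.972]*1000; Y=D@[-.972,.2351]*1000
m=(abs(Y)<38)&(X>105)&(X<150)&(M[...,2]>.026)&(M[...,2]<.046); print(m.sum(),np.percentile(X[m],[3,25,50,75,97]).round(1) if m.any() else '')
p,_=load('r60')
cv2.imwrite('pics/c7.png',np.hstack([cv2.resize(p[80:300,130:350],(400,400),interpolation=cv2.INTER_CUBIC),cv2.resize(q[120:250,190:320],(400,400),interpolation=cv2.INTER_CUBIC)]))
```

```text
t 33.45 pos [ 0.4909 -0.0297  0.1828] ori [179.96   0.    79.91] w 0.0402 gf 0.0 F [ 0.7 -0.1 -0. ]
shift now (-0.1443, -0.0008, 0.1928)  after turn (-0.1443, -0.0006, 0.1928) turn z 0.11
ram 91 [0.5297 0.1895] tiers mm [84.7  0.5] rms 0.0016
tcp tiers [-141.9  -13.1] dist 0.227
stop pts 6 [105.4 106.8 114.5 122.7 126. ]
ram 89 [0.5295 0.1895] tiers mm [84.7  0.6] rms 0.0017
tcp tiers [-139.6  -13.2] dist 0.2248
stop pts 6 [105.3 105.8 113.5 121.6 124.1]
ram 93 [0.5295 0.1895] tiers mm [84.7  0.7] rms 0.0015
tcp tiers [-137.9  -13.4] dist 0.223
stop pts 5 [107.  119.5 122.4 122.9 123.5]
89 [108.9 119.7 122.7 125.6 147.5]
```

View pics/c7.png

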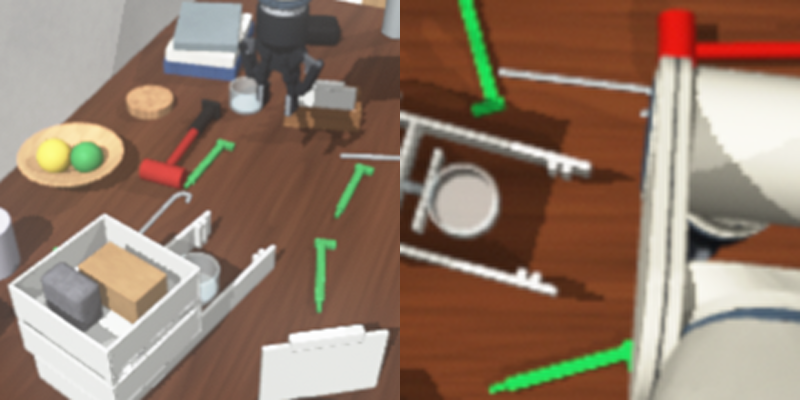

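The last picture shows the ramekin centred and upright against the stop (right crop (465,200)), the shutter standing in the rack, and the gripper clear. Handing in.

```bash
python3 -c "
from rig import bot
print(bot.job_done())"
```

```text
the job is handed in; nothing more can be done
None
```

The job is handed in after about 34 s: the shutter stands in the rack's empty slot, the ramekin rests upright against the stop (pushed in about 5 mm of its 25), and the mallet and pegs were not touched.

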